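# Tag the salt shaker for refilling and turn it to the front of the spice carousel

### The job

The salt shaker on the spice carousel needs refilling: take the wooden tag out of its holder and hang it by its hole on the peg in front of the shaker, letting go of it. Then turn the carousel by the handle on top until the tagged shaker stands squarely over the tongue on the carousel's foot, and finish with the gripper still closed on the handle, holding the carousel still there. Leave the mug, the teaspoon and the honey jar where they are.

Things in the scene. Friction and masses are not known exactly. Their poses are not given: they have to be found in the camera images.
- carousel_base: Fixed dark wooden foot of the spice carousel, a disc 176 mm across and 12 mm high. Origin on the carousel's upright axis at the work surface, z up. A tongue 18 mm wide and 10 mm high sticks out of the foot along its -x axis, to 153 mm from the axis; this is the front of the carousel. It points roughly towards the robot.
- tongue_tip (a point): Outer end of the tongue, at its top (10 mm above the surface).
- carousel: Turntable on the foot, a wooden disc 208 mm across, top 26 mm above the surface. It turns either way without stops and stays where left (friction about 0.1 N m). Origin on the axis at the work surface, z up, turns with the table. Four jars are fixed on it 62 mm from the axis: salt shaker along -x, two tall round jars (41 x 105 mm, flat caps) along +y and -y, a squarer jar (47 x 97 mm) along +x.
- shaker (a point): Centre of the salt shaker, which is fixed on the carousel: 44 mm across, 90 mm tall, see-through body, neck drawn in under a rounded pierced metal cap; the shortest of the four jars. Centre 71 mm above the surface.
- shaker_peg (a point): Half-way along the peg outside the shaker, on its centre line: 118 mm from the carousel's axis, 101 mm up. The peg, 7 mm thick, points outward (-x of carousel), rises about 20 degrees and sticks 36 mm out of an upright steel strip (14 mm wide, 6 mm thick, outer face 102 mm from the axis, top 103 mm up). Each jar has such a peg.
- shaker_peg_tip (a point): Free outer end of the same peg, the centre of its ball end (9 mm thick): 134 mm from the axis, 107 mm above the surface.
- carousel_handle: Wooden grip bar on the column in the middle of the carousel, fixed to the turntable: 64 mm long (its x axis), 12 mm thick (y), 28 mm high (z). Origin at its centre, on the carousel's axis 163 mm above the surface. Its x axis is the turntable's x axis. The column below it is 10 mm thick from 115 mm up, 22 mm lower down.
- tag_hole (a point): Centre of the hole in the loose wooden tag, a plate 44 mm wide (y), 6 mm thick (x), 64 mm high (z up), about 30 g. The round through hole, 20 mm across, runs along x, 17 mm below the upper edge, 47 mm above the lower. At the start the tag stands upright in its holder, lower edge 6 mm and hole 53 mm above the surface.
- tag_holder: Fixed dark wooden block 50 mm (x) by 70 mm (y) by 24 mm high, with a slot 8 mm by 48 mm in its top, 18 mm deep, in which the tag stands. Origin at the centre of its underside.
- mug: Spotted mug, a bystander, 82 mm across (117 mm with its handle), 91 mm high; origin at its underside. To be left alone.
- teaspoon: Teaspoon lying on the surface, a bystander, 132 mm long; to be left alone.
- honey_jar: Glass jar with a screw lid, a bystander at the back, 58 mm across, 90 mm high; origin at its underside. To be left alone.
Not all that is in view belongs to the job. Of the things shaped like the part that bears tag_hole, the wooden one is meant.

How it is judged:
On the way, in this order (a step that is already met when the one before it is completed fails the run):
1. the tag hangs by its hole on the shaker's peg, let go (distance between tag_hole and shaker_peg below 0.024 m and angle between tag_hole's own z axis and vertical below 0.4 rad and contact force between tag and carousel above 0.05 N and contact force between tag and the fingers below 0.05 N), for 0.2 s.
2. with the tag on its peg, the shaker has been turned to the tongue (all of step 1 and x of shaker_peg in the frame of carousel_base below -0.08 m and y of shaker_peg in the frame of carousel_base between -0.014 and 0.014 m), for 0.1 s.
At the end, for the whole second after the job is handed in: Tag hung, untouched, on the shaker's peg (hole centre within 24 mm of the peg's middle, upright within 23 degrees); that peg over the tongue (within 14 mm sideways, about 7 degrees); fingers holding the handle (over 2 N), carousel still (under 0.06 rad/s) (all of step 2 and contact force between the fingers and carousel_handle above 2 N and angular speed of carousel below 0.06 rad/s); the arm keeps its last pose, push and grip.
It fails at once if the mug, teaspoon or honey jar is moved by more than 25 mm (distance of any of mug, teaspoon, honey_jar from where it was at the start of the episode above 0.025 m).
It also fails if it takes over 53 s, if anything falls off the work surface, if the arm or the gripper's body presses on something with over 40 N, if the wrist force passes 120 N, or if a joint passes its speed limit or range.

### The arm

A 6-joint arm with a two-finger parallel gripper is mounted at the origin on a cart in front of the work surface, level with it; the furniture and walls round the work are solid. World frame = base frame: x ahead of the robot, y to its left, z up, the work surface at z = 0. Lengths are in m, angles in rad, forces in N, time in s.
With the tool pointing down it reaches from about 0.375 to 0.925 m from the base axis. Payload 5.7 kg.
Tool frame: the origin (TCP) lies at the very end of the fingers, on their centre line; the grasp point (between the pads) lies 19 mm behind it; z points along the fingers, y is the line along which they close (so a half turn about z gives the same grasp; the last joint's range is limited). The gripper opens to 88 mm and grips with 3 to 60 N. Pads are 20 mm wide; open, the fingers measure 115 mm over their backs; the gripper's body (75 mm by 178 mm) begins 61 mm behind the grasp point.
Start: joints at [-1.276, 0.359, 1.51, -0, 1.272, -0.115], TCP at [0.239, -0.55, 0.223] pointing down, gripper open.
Joint ranges: [-2.97, 2.97], [-1.01, 2.36], [0.21, 2.38], [-0.96, 4.11], [0.2, 2.71], [-2.98, 2.98]. Speed limits (rad/s): [2.39, 2.39, 3.14, 3.14, 3.14, 3.14].

### API

Orientations are given as a 3x3 rotation matrix whose columns are the frame's x, y, z axes.
In Python, from workcell import r, imaging gives the robot as it stands. The module is installed in compiled form; this text tells all that it offers.
- The arm moves only by the tool carry_out, never from a script. Its argument "moves" is a list of rows, each an object with "slide": the shift along the tool's x, y, z in m, a list of three; "spin": the turn about the tool's z in rad; "hand": the closure, from -1 (fully open) to 1 (shut). In form: [{"slide": [dx, dy, dz], "spin": spin, "hand": hand}, ...]. A call has 1 to 10 rows; each row shifts and turns the commanded pose from where the row before left it, along the tool's axes as they then stand; what a row does not reach is not made up. A row lasts 1/8 s, in which the tool goes at most 62.5 mm and 10.7 degrees, less where a joint would pass 70% of its speed; a pose out of reach is approached as far as the arm can. A call with a gripper value outside its range is refused whole. The fingers move at their own pace and stop on an object; "newtons" is the grip in N (left out, the last holds). Time passes only in rows, so rows that do not move let the fingers close. It gives the time, the measured TCP pose, the force, the opening and the grip force at its end, in the units of the state.
- r.read_state(): the state, without advancing time (a new reading comes with each control period).
- imaging.get_image(name): name is "scene" or "top" or "wrist"; returns a dict with "pixels" (384x512x3 uint8, red, green, blue), "depth" (384x512 float32, m along the optical axis (not along the pixel's ray), 0 where there is no reading), "fx", "fy", "cx", "cy" (pixels), "k1" (the pictures are not rectified: a ray, as slopes to the right and down, at radius r is drawn at 1 + k1 r^2 times it, then the intrinsics apply), "eye" and "rotation" of the camera in the world; the wrist camera has in their place "mount" (4x4, takes a point from camera to tool coordinates, whose origin is the TCP and whose axes are the flange's). Camera axes: x right, y up, looking along -z (the intrinsics and any distortion apply to the point x, -y, -z); pixel columns grow to the right and rows downward; lengths in m; the calibration is good to about 2 mm. A picture is of the moment at which its call begins: read the wrist's pose just before it.
- r.close_job(): hands the job in; it is judged then, once.
The state is a dict: "t": time; "joints": joint angles; "joint_vel": joint speeds; "effort": joint torques, N m; "ee_pos": TCP position; "ee_rot": TCP orientation; "wrist_force": force on the tool from outside, world axes, zero at the start; "torque": the same for the moment, N m; "grip_width": finger opening in m; "grasp_force": force on a finger pad.
Only numpy, scipy, OpenCV 4.12 (cv2) and the standard library are available. Lean on these libraries where they do the work, as an engineer would, in place of code of your own. Each camera call takes 0.05 s, during which the arm holds its last target. There are 200 camera calls.

## Working session

There is one attempt and no reset: what is moved stays moved. The work goes in short steps, Python scripts to look and compute and a tool call to move; the robot and the scene stay as the last step left them, time stands still between calls to the robot, and variables do not carry over. Pictures are saved under pics/ and viewed, at most 10 in all, crops included, and the job is handed in when it is done.

Besides the shell and the picture viewer there is one more tool, called after ">>>" as a command line: name --argument value ..., lists and objects as JSON in quotes. carry_out: Moves the arm, as the interface text tells. Its arguments: {"type":"object","properties":{"moves":{"type":"array","items":{"type":"object","properties":{"slide":{"type":"array","items":{"type":"number"}},"spin":{"type":"number"},"hand":{"type":"number"}}}},"newtons":{"type":"number"}},"required":["moves"]}

```bash
mkdir -p pics; cat > h.py <<'E'
import numpy as np, cv2
from workcell import r, imaging
def grab(n):
    s=r.read_state(); im=imaging.get_image(n)
    if n=="wrist":
        R=np.array(s["ee_rot"]);M=np.array(im["mount"])
        im["rotation"]=R@M[:3,:3]; im["eye"]=np.array(s["ee_pos"])+R@M[:3,3]
    im["rotation"]=np.array(im["rotation"]);im["eye"]=np.array(im["eye"])
    return im
def pts(im,uv):
    """world rays for pixels (N,2): direction with unit optical depth"""
    uv=np.asarray(uv,float).reshape(-1,2)
    d=np.stack([(uv[:,0]-im["cx"])/im["fx"],(uv[:,1]-im["cy"])/im["fy"]],1)
    s=d.copy()
    for _ in range(10): s=d/(1+im["k1"]*(s**2).sum(1,keepdims=True))
    return np.c_[s[:,0],-s[:,1],-np.ones(len(s))]@im["rotation"].T
def cloud(im):
    v,u=np.mgrid[0:384,0:512]
    D=pts(im,np.c_[u.ravel(),v.ravel()])
    P=im["eye"]+D*im["depth"].reshape(-1,1)
    P[im["depth"].ravel()==0]=np.nan
    return P.reshape(384,512,3)
def plane(im,uv,z):
    D=pts(im,uv);return im["eye"]+D*((z-im["eye"][2])/D[:,2:])
def proj(im,P):
    c=(np.asarray(P).reshape(-1,3)-im["eye"])@im["rotation"]
    s=np.c_[c[:,0],-c[:,1]]/(-c[:,2:]); s=s*(1+im["k1"]*(s**2).sum(1,keepdims=True))
    return np.c_[s[:,0]*im["fx"]+im["cx"],s[:,1]*im["fy"]+im["cy"]]
def save(im,n,crop=None,k=1):
    p=im["pixels"][...,::-1]
    if crop: a,b,c,d=crop;p=p[b:d,a:c]
    cv2.imwrite("pics/"+n,cv2.resize(p,None,fx=k,fy=k,interpolation=cv2.INTER_CUBIC))
E
python3 - <<'E'
from h import *
for n in("scene","top"):
    im=grab(n);save(im,n+"0.png",k=1.5);print(n,im["eye"].round(3),im["rotation"].round(2).tolist(),im["fx"],im["k1"])
    np.save(n+"0.npy",cloud(im))
print(r.read_state())
E
```

```text
scene [0.132 0.702 0.793] [[-0.8, 0.42, -0.43], [-0.6, -0.56, 0.57], [-0.01, 0.71, 0.7]] 354.4086707911819 -0.07387574203941581
top [0.424 0.138 1.356] [[0.01, 0.99, -0.11], [-1.0, 0.01, -0.02], [-0.02, 0.11, 0.99]] 440.0371509214136 -0.02680507554309624
{'t': 0.1, 'joints': array([-1.27611685e+00,  3.59445088e-01,  1.51128693e+00,  2.53764545e-06,
        1.27247891e+00, -1.15106499e-01]), 'joint_vel': array([ 1.07486331e-03, -1.96541448e-03, -2.84886891e-03, -3.12496879e-04,
       -1.03635607e-03,  6.58488612e-05]), 'effort': array([ 5.73427660e-04, -5.16353917e+01, -2.71406811e+01,  6.76926062e-02,
        2.75933649e-02, -2.64290640e-05]), 'ee_pos': array([ 0.23886415, -0.54975489,  0.22190061]), 'ee_rot': array([[ 9.17206454e-01,  3.98411976e-01, -4.67680028e-04],
       [ 3.98412206e-01, -9.17205165e-01,  1.54922520e-03],
       [ 1.88271337e-04, -1.60728879e-03, -9.99998691e-01]]), 'wrist_force': array([ 0.45333125,  0.07398976, -0.35251055]), 'torque': array([ 0.05388905,  0.04409756, -0.05292458]), 'grasp_force': 0.0, 'grip_width': 0.08793101453960622}
```

View pics/scene0.png

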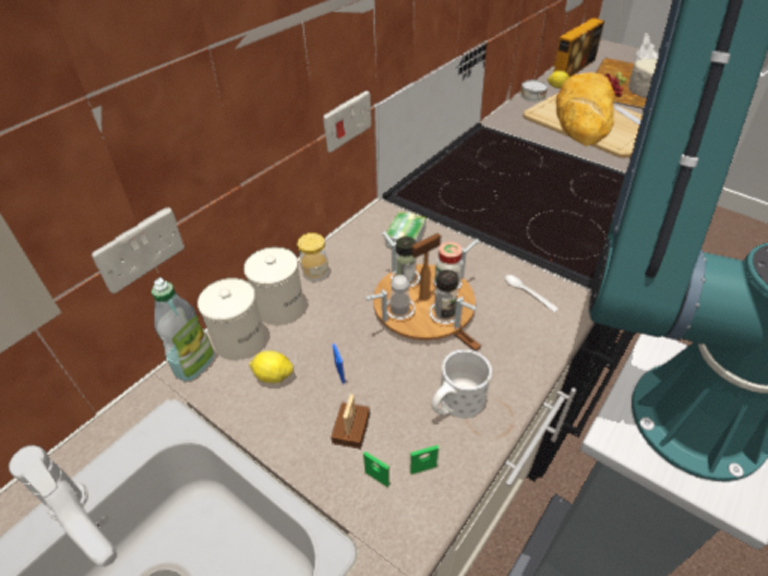

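View pics/top0.png

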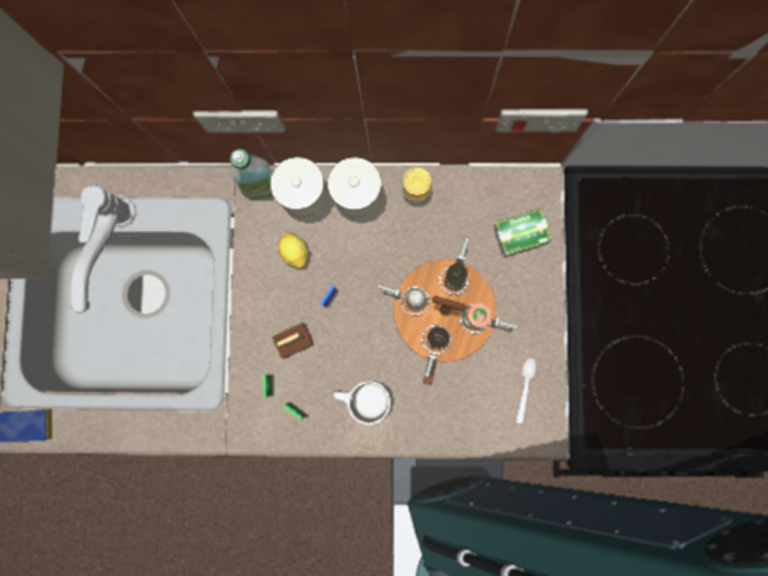

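The scene view shows the tag in its holder (350,415) and the shaker with its peg (376,296). In the top view the holder is at (293,341), the disc centre at (446,308), the shaker peg at (388,291) pointing to +y, and the tongue at (430,375). The mug is at (370,402).

```bash
python3 - <<'E'
from h import *
im=grab("top");C=cloud(im);hsv=cv2.cvtColor(im["pixels"],cv2.COLOR_RGB2HSV)
z=C[...,2]
def comp(mask,name,near=None):
    n,l,s,c=cv2.connectedComponentsWithStats(mask.astype(np.uint8))
    for i in range(1,n):
        if s[i,4]>8: 
            P=C[l==i];print(name,c[i].round(1),s[i,4],np.nanmedian(P,0).round(3),np.nanmin(P,0).round(3),np.nanmax(P,0).round(3))
roi=np.zeros(z.shape,bool);roi[200:255,165:225]=1
comp(roi&(z>.04),"tag")
hold=roi&(hsv[...,2]<110)&(z<.04)
comp(hold,"holder")
m=(roi&(z>.05)).astype(np.uint8)
yx=np.argwhere(m)[:,::-1];
for nm,mm,zz in(("tag",m,.07),("hold",(roi&(z>.012)&(z<.09)).astype(np.uint8),.024)):
    q=plane(im,np.argwhere(mm)[:,::-1],zz)[:,:2]
    rr=cv2.minAreaRect(q.astype(np.float32)*1000);print(nm,rr)
# disc
roi=np.zeros(z.shape,bool);roi[160:260,240:350]=1
dm=roi&(hsv[...,0]<20)&(hsv[...,1]>120)&(z>.015)&(z<.04)
q=plane(im,np.argwhere(dm)[:,::-1],.026)[:,:2]
hull=cv2.convexHull((q*1000).astype(np.float32));print("disc",cv2.minEnclosingCircle(hull),cv2.fitEllipse(hull))
hm=roi&(z>.145)
q=C[hm];print("handle",len(q),np.nanmedian(q,0),cv2.minAreaRect((q[:,:2]*1000).astype(np.float32)), np.nanmax(q[:,2]))
comp(roi&(z>.085)&(z<.13),"mid")
for n,uv,zz in(("peg tip px",(254,192.5),.107),("tongue tip",(286,253),.01),("mug",(247,268),.091)):print(n,plane(im,uv,zz))
save(im,"topcrop.png",(160,140,360,290),4)
E
```

```text
tag [215.4 201.2] 12 [0.55  0.3   0.061] [0.545 0.294 0.043] [0.555 0.306 0.069]
tag [192.1 226.3] 50 [0.475 0.366 0.068] [0.464 0.346 0.04 ] [0.487 0.387 0.074]
tag [176.5 252. ] 20 [0.399 0.411 0.063] [0.393 0.409 0.04 ] [0.405 0.416 0.07 ]
holder [218.4 201.9] 15 [0.551 0.296 0.011] [ 0.546  0.29  -0.001] [0.559 0.301 0.04 ]
holder [204.7 224.9] 33 [0.48  0.336 0.021] [ 0.456  0.325 -0.005] [0.509 0.349 0.028]
holder [196.3 226.6] 24 [0.476 0.358 0.023] [0.462 0.343 0.015] [0.489 0.387 0.038]
holder [180. 252.] 15 [0.398 0.41  0.014] [ 0.392  0.409 -0.007] [0.404 0.411 0.034]
tag ((479.13018798828125, 362.4512023925781), (26.94717788696289, 198.71127319335938), 54.25076675415039)
hold ((477.50909423828125, 364.2653503417969), (66.3815689086914, 211.707763671875), 42.444252014160156)
disc ((521.0863647460938, 67.41363525390625), 121.04092407226562) ((529.80615234375, 61.464752197265625), (198.34521484375, 230.6566162109375), 78.58029174804688)
handle 120 [0.53779026 0.05972881 0.17527257] ((539.1946411132812, 59.27627182006836), (63.052879333496094, 12.316924095153809), 73.60262298
[... 288 characters left out ...]
 119 [0.555 0.118 0.111] [0.54  0.103 0.086] [0.573 0.135 0.12 ]
mid [318.4 210.4] 254 [0.52  0.002 0.122] [ 0.497 -0.023  0.087] [0.547 0.025 0.13 ]
mid [296.9 206. ] 26 [0.533 0.061 0.103] [0.529 0.052 0.086] [0.539 0.069 0.12 ]
mid [336.1 215.5] 48 [ 0.506 -0.049  0.104] [ 0.5   -0.072  0.086] [ 0.517 -0.032  0.115]
mid [287.7 225.9] 38 [0.473 0.089 0.126] [0.459 0.072 0.089] [0.497 0.097 0.13 ]
mid [286.3 242.5] 43 [0.431 0.092 0.104] [0.408 0.08  0.088] [0.448 0.1   0.113]
mid [248.4 255.7] 26 [0.393 0.2   0.09 ] [0.382 0.177 0.085] [0.396 0.223 0.094]
peg tip px [[0.5708139  0.18383862 0.107     ]]
tongue tip [[0.39817246 0.08835599 0.01      ]]
mug [[0.35638714 0.20203778 0.091     ]]
```

View pics/topcrop.png

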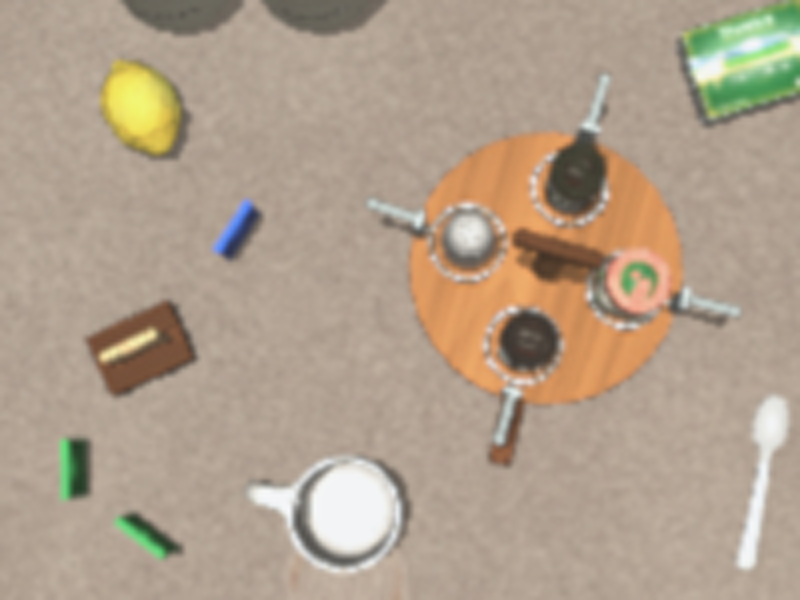

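The crop confirms that the peg points left (its tip at crop (372,205)), the tag slot is slanted in the holder (crop (130,345)), and the tongue shows at crop (500,455). Shaker azimuth is about 74° and the tongue about 169°, so the carousel needs roughly +95°. I'll move over the tag first.

>>> carry_out --moves '[{"slide": [0.0285,-0.037,0],"spin": 0,"hand": -1},{"slide": [0.0285,-0.037,0],"spin": 0,"hand": -1},{"slide": [0.0285,-0.037,0],"spin": 0,"hand": -1},{"slide": [0.0285,-0.037,0],"spin": 0,"hand": -1},{"slide": [0.0285,-0.037,0],"spin": 0,"hand": -1},{"slide": [0.0285,-0.037,0],"spin": 0,"hand": -1},{"slide": [0.0285,-0.037,0],"spin": 0,"hand": -1},{"slide": [0.0285,-0.037,0],"spin": 0,"hand": -1},{"slide": [0.0285,-0.037,0],"spin": 0,"hand": -1},{"slide": [0.0285,-0.037,0],"spin": 0,"hand": -1}]'

```text
t: 1.4
ee_pos: [0.3531, -0.0959, 0.2227]
ee_rot: [[0.917, 0.398, 0.0], [0.398, -0.917, -0.0], [0.0, 0.0, -1.0]]
wrist_force: [1.0, -0.4, -0.1]
grip_width: 0.0878
grasp_force: 0.0
```

>>> carry_out --moves '[{"slide": [0.0285,-0.037,0],"spin": 0,"hand": -1},{"slide": [0.0285,-0.037,0],"spin": 0,"hand": -1},{"slide": [0.0285,-0.037,0],"spin": 0,"hand": -1},{"slide": [0.0285,-0.037,0],"spin": 0,"hand": -1},{"slide": [0.0285,-0.037,0],"spin": 0,"hand": -1},{"slide": [0.0285,-0.037,0],"spin": 0,"hand": -1},{"slide": [0.0285,-0.037,0],"spin": 0,"hand": -1},{"slide": [0.0285,-0.037,0],"spin": 0,"hand": -1},{"slide": [0.0285,-0.037,0],"spin": 0,"hand": -1},{"slide": [0,0,0],"spin": 0,"hand": -1}]'

```text
t: 2.65
ee_pos: [0.4562, 0.313, 0.2224]
ee_rot: [[0.916, 0.401, 0.0], [0.401, -0.916, 0.001], [0.001, -0.001, -1.0]]
wrist_force: [-0.7, -0.2, -1.0]
grip_width: 0.0881
grasp_force: 0.0
```

```bash
python3 - <<'E'
from h import *
im=grab("wrist");s=r.read_state();print(s["t"],s["ee_pos"],s["ee_rot"].round(3).tolist(),im["mount"].round(3).tolist(),im["fx"])
C=cloud(im);z=C[...,2]
m=((z>.05)&(z<.1)&(np.hypot(C[...,0]-.478,C[...,1]-.366)<.045)).astype(np.uint8)
print(m.sum());q=C[m>0];print(cv2.minAreaRect((q[:,:2]*1000).astype(np.float32)),np.nanmedian(q,0),np.nanmax(q,0))
top=q[q[:,2]>.063];print(len(top),cv2.minAreaRect((top[:,:2]*1000).astype(np.float32)))
save(im,"w1.png",k=1.5)
E
```

```text
2.7 [0.45539229 0.31110871 0.22216105] [[0.916, 0.4, -0.001], [0.4, -0.916, -0.0], [-0.001, 0.0, -1.0]] [[-0.001, 0.956, 0.295, 0.081], [1.0, 0.001, -0.0, -0.0], [-0.001, 0.295, -0.956, -0.163], [0.0, 0.0, 0.0, 1.0]] 278.34046082430433
280
((475.486572265625, 368.0604553222656), (6.248280048370361, 44.36220932006836), 25.57816505432129) [0.4760564  0.36777619 0.07035343] [0.48750427 0.38890187 0.0725225 ]
236 ((475.4362487792969, 368.16558837890625), (6.248280048370361, 44.129154205322266), 25.57816505432129)
```

View pics/w1.png

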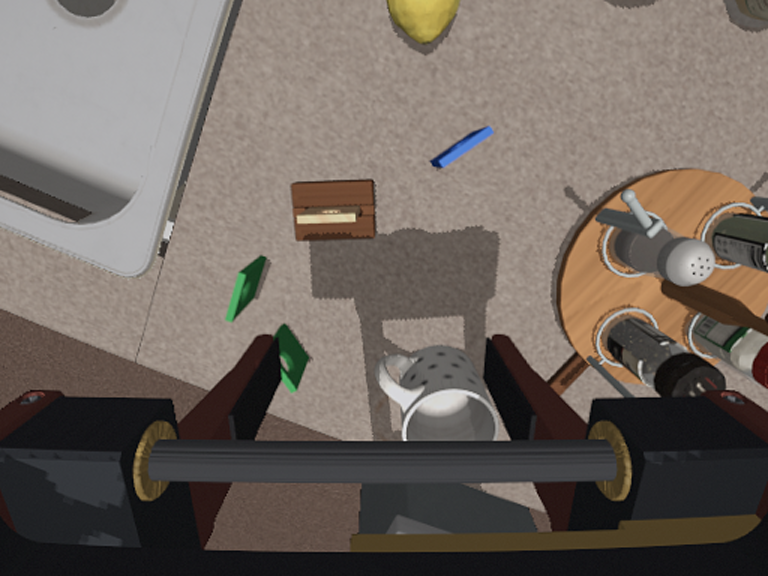

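The wrist view shows the tag's top edge clearly at (327,218), lit in the slot, and the shaker's peg at (640,215). The tag centre is (0.4755, 0.368), and its normal is at 25.6°.

>>> carry_out --moves '[{"slide": [0.0206,-0.022,0.02],"spin": -0.035,"hand": -1},{"slide": [0.0206,-0.0221,0.04],"spin": 0,"hand": -1},{"slide": [0,0,0.04],"spin": 0,"hand": -1},{"slide": [0,0,0.04],"spin": 0,"hand": -1},{"slide": [0,0,0.03],"spin": 0,"hand": -1},{"slide": [0,0,0.016],"spin": 0,"hand": -1},{"slide": [0,0,0],"spin": 0,"hand": -1}]' --newtons 15

```text
t: 3.58
ee_pos: [0.4742, 0.3663, 0.0361]
ee_rot: [[0.903, 0.43, -0.002], [0.43, -0.903, -0.001], [-0.002, 0.0, -1.0]]
wrist_force: [-0.2, 0.5, 0.9]
grip_width: 0.0879
grasp_force: 0.0
```

>>> carry_out --moves '[{"slide": [0,0,0],"hand": 1},{"slide": [0,0,0],"hand": 1},{"slide": [0,0,0],"hand": 1},{"slide": [0,0,0],"hand": 1},{"slide": [0,0,0],"hand": 1}]'

```text
invalid input at $.moves[0]: expected keys slide, spin, hand
```

>>> carry_out --moves '[{"slide": [0,0,0],"spin": 0,"hand": 1},{"slide": [0,0,0],"spin": 0,"hand": 1},{"slide": [0,0,0],"spin": 0,"hand": 1},{"slide": [0,0,0],"spin": 0,"hand": 1},{"slide": [0,0,0],"spin": 0,"hand": 1},{"slide": [0,0,0],"spin": 0,"hand": 1}]'

```text
t: 4.32
ee_pos: [0.4749, 0.3676, 0.0369]
ee_rot: [[0.903, 0.43, 0.0], [0.43, -0.903, 0.0], [0.0, -0.0, -1.0]]
wrist_force: [-0.0, -0.3, 2.3]
grip_width: 0.0441
grasp_force: 15.0
```

>>> carry_out --moves '[{"slide": [0,0,-0.02],"spin": 0,"hand": 1},{"slide": [0,0,-0.04],"spin": 0,"hand": 1},{"slide": [0,0,-0.04],"spin": 0,"hand": 1},{"slide": [0,0,-0.04],"spin": 0,"hand": 1},{"slide": [0,0,-0.02],"spin": 0,"hand": 1},{"slide": [0,0,0],"spin": 0,"hand": 1},{"slide": [0,0,0],"spin": 0,"hand": 1}]'

```text
t: 5.2
ee_pos: [0.4741, 0.367, 0.1955]
ee_rot: [[0.903, 0.43, -0.002], [0.43, -0.903, -0.001], [-0.002, 0.0, -1.0]]
wrist_force: [-0.8, -0.1, -0.5]
grip_width: 0.0438
grasp_force: 15.0
```

```bash
python3 - <<'E'
from h import *
im=grab("wrist");s=r.read_state();print(s["t"],s["ee_pos"],s["grip_width"],s["grasp_force"])
C=cloud(im);z=C[...,2];hsv=cv2.cvtColor(im["pixels"],cv2.COLOR_RGB2HSV)
# shaker peg near expected
m=(np.hypot(C[...,0]-.571,C[...,1]-.175)<.045)&(z>.085)&(z<.12)
n,l,st,c=cv2.connectedComponentsWithStats(m.astype(np.uint8))
for i in range(1,n):
    if st[i,4]>15:
        P=C[l==i];P=P[np.argsort(P[:,1])];print(c[i],len(P));
        for k in np.array_split(P,8):print(k.mean(0).round(4))
sc=grab("top");D=cloud(sc);m=D[...,2]>.145
m[:, :240]=0;m[:,350:]=0;m[:160]=0;m[260:]=0
save(im,"w2.png",k=1.5)
E
```

```text
5.25 [0.47390094 0.36690863 0.19517984] 0.043806038654931725 15.00000100582838
[484.2343934  203.88339223] 849
[0.5656 0.1316 0.1025]
[0.5613 0.134  0.1012]
[0.5572 0.1353 0.0974]
[0.5561 0.1362 0.0969]
[0.565  0.1507 0.0999]
[0.5638 0.1588 0.0958]
[0.5699 0.1715 0.1036]
[0.5757 0.1891 0.1098]
```

View pics/w2.png

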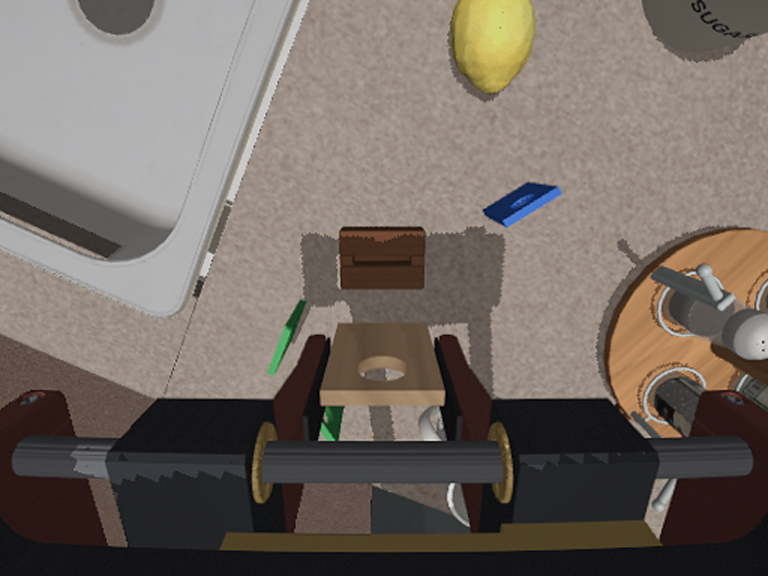

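The tag is held squarely, with its hole visible at (381,369) and the peg's ball at (708,270). The peg azimuth is 73.4° and its tip is near (0.577, 0.188). Next I'll spin and move outside the tip.

>>> carry_out --moves '[{"slide": [0,0,0],"spin": -0.139,"hand": 1},{"slide": [0,0,0],"spin": -0.139,"hand": 1},{"slide": [0,0,0],"spin": -0.139,"hand": 1},{"slide": [0,0,0],"spin": -0.139,"hand": 1},{"slide": [0,0,0],"spin": -0.139,"hand": 1},{"slide": [0,0,0],"spin": -0.139,"hand": 1},{"slide": [0,0,0],"spin": 0,"hand": 1}]'

```text
t: 6.18
ee_pos: [0.4743, 0.3671, 0.1955]
ee_rot: [[0.289, 0.957, -0.002], [0.957, -0.289, -0.001], [-0.001, -0.001, -1.0]]
wrist_force: [0.5, 0.1, -0.8]
grip_width: 0.0439
grasp_force: 15.0
```

>>> carry_out --moves '[{"slide": [-0.02,0.025,0],"spin": 0,"hand": 1},{"slide": [-0.02,0.025,0],"spin": 0,"hand": 1},{"slide": [-0.02,0.025,0],"spin": 0,"hand": 1},{"slide": [-0.02,0.025,0],"spin": 0,"hand": 1},{"slide": [-0.02,0.025,0],"spin": 0,"hand": 1},{"slide": [-0.02,0.025,0],"spin": 0,"hand": 1},{"slide": [0,0,0.035],"spin": 0,"hand": 1},{"slide": [0,0,0.03],"spin": 0,"hand": 1},{"slide": [0,0,0],"spin": 0,"hand": 1},{"slide": [0,0,0],"spin": 0,"hand": 1}]'

```text
t: 7.42
ee_pos: [0.5844, 0.2096, 0.1323]
ee_rot: [[0.289, 0.957, 0.0], [0.957, -0.289, 0.0], [0.0, 0.0, -1.0]]
wrist_force: [0.2, 0.1, -0.4]
grip_width: 0.0439
grasp_force: 15.0
```

```bash
python3 - <<'E'
from h import *
im=grab("wrist");s=r.read_state();p=np.array(s["ee_pos"]);R=np.array(s["ee_rot"]);print(s["t"],p,R.round(3).tolist())
C=cloud(im);T=(C-p)@R
m=(abs(T[...,0])<.02)&(abs(T[...,1])<.021)&(T[...,2]>-.05)&(T[...,2]<.04)
hsv=cv2.cvtColor(im["pixels"],cv2.COLOR_RGB2HSV)
q=T[m];print("tag in tool: min/max/med",q.min(0).round(4),q.max(0).round(4),np.median(q,0).round(4))
sc=grab("scene");S=cloud(sc)
e=np.array([.2857,.9583,0]);ax=np.array([.5385,.06,0])
def st(P):return ((P-ax)@e, (P-ax)@np.array([.9583,-.2857,0]),P[...,2])
a,b,z=st(S);k=(a>.095)&(a<.2)&(abs(b)<.02)&(z>.085)&(z<.16)
# bin: lateral offset of peg along radius
for lo in np.arange(.1,.145,.006):
    w=k&(a>=lo)&(a<lo+.006)&(z<.115);print(round(lo,3),w.sum(),np.median(b[w]).round(4) if w.any() else '',np.max(z[w]).round(4) if w.any() else '')
u=proj(sc,ax+e*.13+[0,0,.1])[0].astype(int);print(u)
save(sc,"s1.png",(u[0]-60,u[1]-50,u[0]+60,u[1]+40),6)
E
```

```text
7.475 [0.58480933 0.20969431 0.13282342] [[0.289, 0.957, 0.002], [0.957, -0.289, 0.001], [0.001, 0.002, -1.0]]
tag in tool: min/max/med [-0.02   -0.021  -0.0347] [0.0048 0.021  0.0318] [ 0.0034  0.0002 -0.0112]
0.1 20 -0.0069 0.104
0.106 5 -0.0051 0.1001
0.112 3 -0.0044 0.1014
0.118 5 -0.0046 0.1054
0.124 5 -0.0055 0.1066
0.13 0  
0.136 0  
0.142 0  
[246 198]
```

View pics/s1.png

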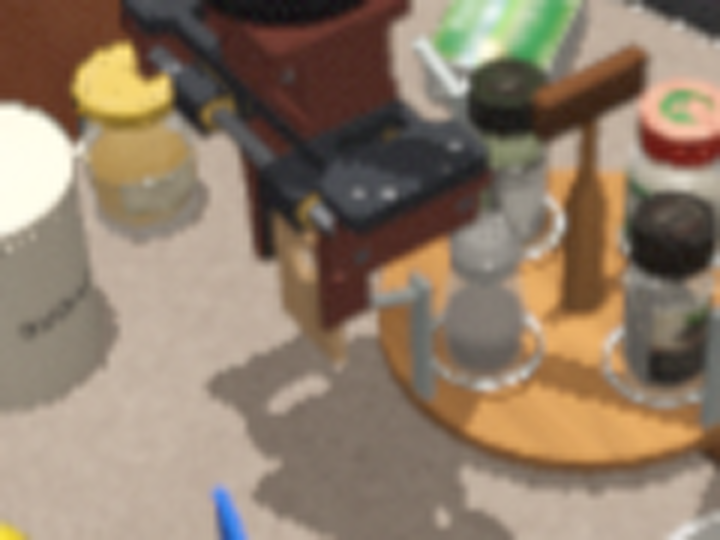

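The scene view shows the tag outside the peg, whose tip is at crop (375,300). The hole is 17 mm above the TCP and lateral error is about 2 mm. I'll descend onto the peg line, then thread inward along it.

>>> carry_out --moves '[{"slide": [0,-0.002,0.02],"spin": 0,"hand": 1},{"slide": [0,0,0.0145],"spin": 0,"hand": 1},{"slide": [0,0,0],"spin": 0,"hand": 1},{"slide": [-0.01,0,0.0036],"spin": 0,"hand": 1},{"slide": [-0.01,0,0.0036],"spin": 0,"hand": 1},{"slide": [0,0,0],"spin": 0,"hand": 1}]'

```text
t: 8.28
ee_pos: [0.5757, 0.1897, 0.0899]
ee_rot: [[0.289, 0.957, -0.001], [0.957, -0.289, -0.0], [-0.0, -0.001, -1.0]]
wrist_force: [0.2, -0.2, -0.3]
grip_width: 0.0439
grasp_force: 15.0
```

>>> carry_out --moves '[{"slide": [-0.01,0,0.0036],"spin": 0,"hand": 1},{"slide": [-0.01,0,0.0036],"spin": 0,"hand": 1},{"slide": [0,0,0],"spin": 0,"hand": 1}]'

```text
t: 8.65
ee_pos: [0.5698, 0.1707, 0.0824]
ee_rot: [[0.289, 0.957, -0.001], [0.957, -0.289, -0.0], [-0.001, -0.001, -1.0]]
wrist_force: [-0.5, 0.2, 0.2]
grip_width: 0.044
grasp_force: 15.0
```

```bash
python3 - <<'E'
from h import *
s=r.read_state();print(s["t"],s["ee_pos"],s["wrist_force"],s["grip_width"])
sc=grab("scene");save(sc,"s2.png",(186,148,306,238),6)
C=cloud(sc);e=np.array([.2857,.9583,0]);ax=np.array([.5385,.06,0]);f=np.array([.9583,-.2857,0])
print("handle",np.median(C[(np.linalg.norm(C[...,:2]-ax[:2],axis=-1)<.04)&(C[...,2]>.15)],0))
E
```

```text
8.65 [0.56978909 0.17070488 0.08236454] [-0.50390179  0.23525201  0.21934451] 0.04401778050993378
handle [0.53431124 0.06625187 0.167864  ]
```

View pics/s2.png

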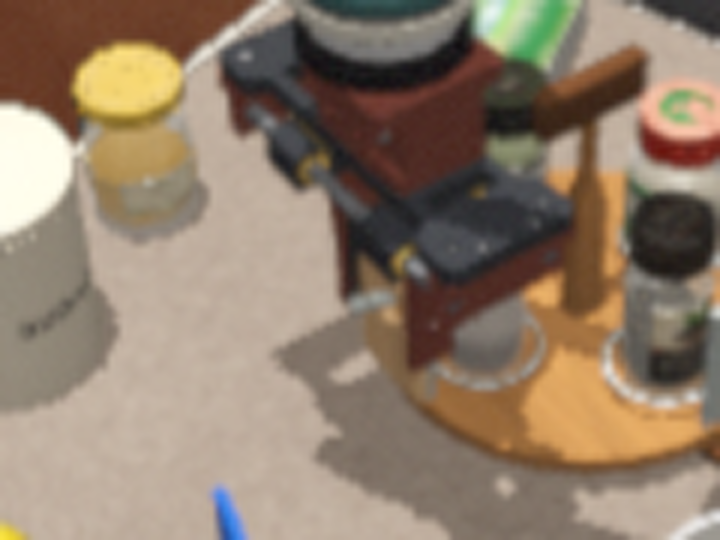

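The peg's ball end pokes out through the hole (crop (365,303)), with no contact force yet. I'll lower until it rests, then release.

>>> carry_out --moves '[{"slide": [0,0,0.003],"spin": 0,"hand": 1},{"slide": [0,0,0.002],"spin": 0,"hand": 1},{"slide": [0,0,0],"spin": 0,"hand": 1}]' --newtons 10

```text
t: 9.07
ee_pos: [0.5713, 0.1719, 0.0785]
ee_rot: [[0.287, 0.958, 0.002], [0.958, -0.287, 0.0], [0.001, 0.001, -1.0]]
wrist_force: [-0.8, -1.0, 5.7]
grip_width: 0.0439
grasp_force: 10.0
```

>>> carry_out --moves '[{"slide": [0,0,0],"spin": 0,"hand": 0.7},{"slide": [0,0,0],"spin": 0,"hand": -0.3},{"slide": [0,0,0],"spin": 0,"hand": -0.6},{"slide": [0,0,0],"spin": 0,"hand": -0.8},{"slide": [0,0,0],"spin": 0,"hand": -0.8},{"slide": [0,0,0],"spin": 0,"hand": -0.8}]'

```text
t: 9.82
ee_pos: [0.5704, 0.1716, 0.0777]
ee_rot: [[0.288, 0.958, -0.0], [0.958, -0.288, 0.0], [0.0, -0.0, -1.0]]
wrist_force: [-0.3, -0.4, 0.9]
grip_width: 0.0791
grasp_force: 0.0
```

Contact showed (5.7 N) before release. Now I'll go up and check.

>>> carry_out --moves '[{"slide": [0,0,-0.015],"spin": 0,"hand": -0.8},{"slide": [0,0,-0.03],"spin": 0,"hand": -0.8},{"slide": [0,0,-0.04],"spin": 0,"hand": -0.8},{"slide": [0,0,-0.04],"spin": 0,"hand": -0.8},{"slide": [0,0,-0.035],"spin": 0,"hand": -0.8},{"slide": [0,0,0],"spin": 0,"hand": -0.8},{"slide": [0,0,0],"spin": 0,"hand": -0.8}]'

```text
t: 10.7
ee_pos: [0.57, 0.1715, 0.2377]
ee_rot: [[0.288, 0.958, -0.0], [0.958, -0.288, 0.0], [0.0, -0.0, -1.0]]
wrist_force: [0.7, -0.4, -0.2]
grip_width: 0.0789
grasp_force: 0.0
```

```bash
python3 - <<'E'
from h import *
s=r.read_state();print(s["t"],s["ee_pos"])
sc=grab("scene");save(sc,"s3.png",(186,148,306,238),6)
im=grab("top");hsv=cv2.cvtColor(im["pixels"],cv2.COLOR_RGB2HSV);C=cloud(im);z=C[...,2]
print("handle rays at top z .177:")
w=grab("wrist");W=cloud(w);ax=np.array([.5385,.06])
m=(np.linalg.norm(W[...,:2]-ax,axis=-1)<.045)&(W[...,2]>.165)&(W[...,2]<.195)
q=W[m];print(len(q),cv2.minAreaRect((q[:,:2]*1000).astype(np.float32)) if len(q)>5 else '')
E
```

```text
10.7 [0.57003502 0.17152677 0.23769985]
handle rays at top z .177:
361 ((539.0260009765625, 60.29085922241211), (65.3214340209961, 11.707658767700195), 73.1413803100586)
```

View pics/s3.png

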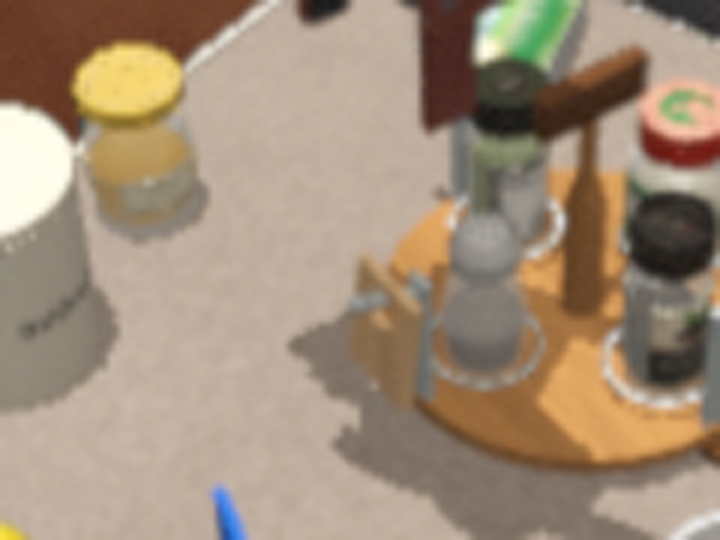

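The tag hangs on the shaker's peg (crop (385,330)), resting near the strip. Next I'll measure the tongue from the scene and top views.

```bash
python3 - <<'E'
from h import *
ax=np.array([.539,.0602])
for n in("scene","top"):
    im=grab(n);hsv=cv2.cvtColor(im["pixels"],cv2.COLOR_RGB2HSV);C=cloud(im)
    v,u=np.mgrid[0:384,0:512];G=plane(im,np.c_[u.ravel(),v.ravel()],.01).reshape(384,512,3)
    d=G[...,:2]-ax;rr=np.hypot(d[...,0],d[...,1]);an=np.degrees(np.arctan2(d[...,1],d[...,0]))
    m=(rr>.108)&(rr<.165)&(an>150)&(an<190)&((hsv[...,0]<14)&(hsv[...,1]>110)&(hsv[...,2]<190))&(abs(C[...,2]-.008)<.02)
    n_,l,s,c=cv2.connectedComponentsWithStats(m.astype(np.uint8))
    for i in range(1,n_):
        if s[i,4]<6:continue
        q=G[l==i];a=an[l==i];R=rr[l==i]
        print(n,c[i].round(),s[i,4],"ang med",np.median(a).round(1),a.min().round(1),a.max().round(1),"r",R.min().round(3),R.max().round(3))
        for lo in np.arange(.108,.165,.008):
            w=(R>=lo)&(R<lo+.008)
            if w.any():print("  ",lo.round(3),w.sum(),a[w].min().round(1),a[w].max().round(1))
E
```

```text
scene [312. 227.] 76 ang med 165.3 160.8 169.2 r 0.108 0.156
   0.108 14 160.8 169.2
   0.116 13 162.0 168.9
   0.124 12 161.9 168.3
   0.132 13 161.8 168.7
   0.14 12 162.7 168.4
   0.148 12 162.6 168.1
top [286. 251.] 30 ang med 168.8 164.9 170.4 r 0.109 0.151
   0.108 3 169.9 170.4
   0.116 2 169.2 169.5
   0.124 4 168.7 170.0
   0.132 3 168.2 169.4
   0.14 14 164.9 170.1
   0.148 4 165.5 169.2
```

>>> carry_out --moves '[{"slide": [-0.029,0.0006,0],"spin": 0,"hand": -0.8},{"slide": [-0.029,0.0006,0],"spin": 0,"hand": -0.8},{"slide": [-0.029,0.0006,0],"spin": 0,"hand": -0.8},{"slide": [-0.0286,0.0006,0],"spin": 0,"hand": -0.8},{"slide": [0,0,0],"spin": 0,"hand": -0.8},{"slide": [0,0,0.03],"spin": 0,"hand": -0.8},{"slide": [0,0,0.03],"spin": 0,"hand": -0.8},{"slide": [0,0,0.03],"spin": 0,"hand": -0.8},{"slide": [0,0,0],"spin": 0,"hand": -0.8},{"slide": [0,0,0],"spin": 0,"hand": -0.8}]'

```text
t: 12.2
ee_pos: [0.5403, 0.0608, 0.1484]
ee_rot: [[0.287, 0.958, 0.001], [0.958, -0.287, 0.0], [0.001, 0.001, -1.0]]
wrist_force: [-0.3, 0.7, -0.0]
grip_width: 0.0789
grasp_force: 0.0
```

The top view puts the tongue at about 167° and the scene view at about 165°, so I'll aim for +93°. Gripping the handle now.

>>> carry_out --moves '[{"slide": [-0.0006,-0.001,0.003],"spin": 0,"hand": 1},{"slide": [0,0,0],"spin": 0,"hand": 1},{"slide": [0,0,0],"spin": 0,"hand": 1},{"slide": [0,0,0],"spin": 0,"hand": 1},{"slide": [0,0,0],"spin": 0,"hand": 1},{"slide": [0,0,0],"spin": 0,"hand": 1},{"slide": [0,0,0],"spin": 0,"hand": 1},{"slide": [0,0,0],"spin": 0,"hand": 1}]' --newtons 20

```text
t: 13.2
ee_pos: [0.5392, 0.0597, 0.1448]
ee_rot: [[0.288, 0.958, 0.001], [0.958, -0.288, -0.0], [0.0, 0.001, -1.0]]
wrist_force: [2.9, -1.4, -3.2]
grip_width: 0.0123
grasp_force: 20.0
```

>>> carry_out --moves '[{"slide": [0,0,0],"spin": -0.04,"hand": 1},{"slide": [0,0,0],"spin": -0.08,"hand": 1},{"slide": [0,0,0],"spin": -0.1,"hand": 1},{"slide": [0,0,0],"spin": -0.1,"hand": 1},{"slide": [0,0,0],"spin": -0.1,"hand": 1},{"slide": [0,0,0],"spin": -0.1,"hand": 1},{"slide": [0,0,0],"spin": -0.1,"hand": 1},{"slide": [0,0,0],"spin": -0.1,"hand": 1},{"slide": [0,0,0],"spin": -0.1,"hand": 1},{"slide": [0,0,0],"spin": -0.08,"hand": 1}]'

```text
t: 14.45
ee_pos: [0.5396, 0.0598, 0.1448]
ee_rot: [[-0.573, 0.819, 0.002], [0.819, 0.573, -0.0], [-0.001, 0.002, -1.0]]
wrist_force: [4.1, -2.3, -3.4]
grip_width: 0.0117
grasp_force: 20.0
```

>>> carry_out --moves '[{"slide": [0,0,0],"spin": -0.1,"hand": 1},{"slide": [0,0,0],"spin": -0.1,"hand": 1},{"slide": [0,0,0],"spin": -0.1,"hand": 1},{"slide": [0,0,0],"spin": -0.1,"hand": 1},{"slide": [0,0,0],"spin": -0.1,"hand": 1},{"slide": [0,0,0],"spin": -0.1,"hand": 1},{"slide": [0,0,0],"spin": -0.08,"hand": 1},{"slide": [0,0,0],"spin": -0.05,"hand": 1},{"slide": [0,0,0],"spin": 0,"hand": 1},{"slide": [0,0,0],"spin": 0,"hand": 1}]'

```text
t: 15.7
ee_pos: [0.5398, 0.06, 0.1448]
ee_rot: [[-0.973, 0.232, 0.002], [0.232, 0.973, 0.0], [-0.002, 0.001, -1.0]]
wrist_force: [6.0, 0.6, -4.6]
grip_width: 0.0117
grasp_force: 20.0
```

```bash
python3 - <<'E'
from h import *
s=r.read_state();R=s["ee_rot"];print(s["t"],s["ee_pos"],np.degrees(np.arctan2(R[1,0],R[0,0])),s["grasp_force"],s["wrist_force"])
im=grab("scene");C=cloud(im);ax=np.array([.539,.0602])
u=proj(im,[.42,.09,.06])[0].astype(int)
a=cv2.resize(im["pixels"][u[1]-45:u[1]+45,u[0]-50:u[0]+50],None,fx=4,fy=6-2,interpolation=cv2.INTER_CUBIC)
t=grab("top");u=proj(t,[.42,.09,.06])[0].astype(int)
b=cv2.resize(t["pixels"][u[1]-45:u[1]+45,u[0]-50:u[0]+50],None,fx=4,fy=4,interpolation=cv2.INTER_CUBIC)
cv2.imwrite("pics/f.png",np.hstack([a,b])[...,::-1])
print("top crop origin",u-[50,45])
for r_,z in((.134,.107),(.153,.01)):
  for an in(163,166,169):print(r_,an,proj(t,[ax[0]+r_*np.cos(np.radians(an)),ax[1]+r_*np.sin(np.radians(an)),z])[0].round(1))
D=cloud(t)
for n,K in(("scene",C),("top",D)):
    d=K[...,:2]-ax;rr=np.hypot(*np.moveaxis(d,-1,0));an=np.degrees(np.arctan2(d[...,1],d[...,0]))
    m=(rr>.115)&(rr<.142)&(abs(an-166)<18)&(K[...,2]>.085)&(K[...,2]<.12);print(n,"peg",m.sum(),np.median(an[m]) if m.any() else '')
E
```

```text
15.7 [0.5397673  0.06000531 0.14483049] 166.60993594841796 19.99421328306198 [ 6.01877483  0.64919994 -4.57705342]
top crop origin [236 200]
0.134 163 [283.4 249.1]
0.134 166 [285.8 249.8]
0.134 169 [288.2 250.4]
0.153 163 [280.5 254.8]
0.153 166 [283.1 255.5]
0.153 169 [285.6 256.1]
scene peg 111 165.22054124122695
top peg 14 175.73201853001387
```

View pics/f.png

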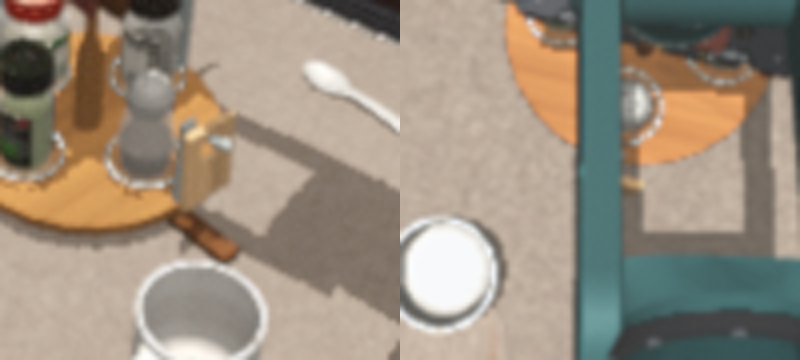

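The final view shows the tag hanging on the shaker's peg (200,160), right above the tongue (210,240). Its azimuth is 166.6°, against 165–167° measured for the tongue. I'll let it settle and hand in.

>>> carry_out --moves '[{"slide": [0,0,0],"spin": 0,"hand": 1},{"slide": [0,0,0],"spin": 0,"hand": 1},{"slide": [0,0,0],"spin": 0,"hand": 1},{"slide": [0,0,0],"spin": 0,"hand": 1}]'

```text
t: 16.3
ee_pos: [0.5398, 0.06, 0.1448]
ee_rot: [[-0.973, 0.232, 0.002], [0.232, 0.973, 0.0], [-0.002, 0.001, -1.0]]
wrist_force: [6.6, 0.1, -4.9]
grip_width: 0.0122
grasp_force: 20.0
```

```bash
python3 -c "
from h import *
print(r.close_job())"
```

```text
the job is handed in; nothing more can be done
None
```

I hung the wooden tag on the shaker's peg, turned the carousel until the shaker stood over the tongue (within about 2° by my measurements), and handed the job in at about 16 s with the gripper closed on the handle at 20 N; no verdict was returned.

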